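Fit the crossover tray into the loudspeaker base

TASK

Slide the crossover tray by its handle into the opening in the back of the loudspeaker base, feeling along the guide battens hidden inside and never forcing it, until its end panel sits flush against the back all along. Then swing the steel latch bar fully down across the panel, and leave everything else on the bench where it is.

Things in the scene. Friction and masses are not known exactly. Their poses are not given: they have to be found in the camera images.
- base: Loudspeaker base: fixed hollow black lacquered box, 320 mm wide, 260 deep, 100 high, cream tape round it and a tape roll on top, open underneath, so the bench is the bay's floor. Origin: on the bench, middle of the lower edge of its back face (the one with the opening, towards the robot); x level into the base, y along that face towards the latch, z up. Over 30 N from the tray would crack the battens' glue.
- opening (a point): Middle of the opening's lower edge, in the plane of the back face (same place and axes as base). The opening begins at bench level, is 152 mm wide (y) and 56 high, in a board 18 mm thick. Only the lacquered edge of the opening is in line with this point; the battens behind it are not.
- bay (a point): Nominal middle of the hidden bay, x = 95 mm from the opening, on the bench. Two fixed wooden battens, 32 mm high, make a straight channel along x, 103 mm wide, from x = 56 to 142 mm from the back face; from x = 56 out to 22 mm the mouth splays 27 mm wider each side (38 deg). They sit where the bracing left room: the true middle of the channel is up to 24 mm left or right (y) of this point, not measured.
- tray_handle (a point): Centre of the grip of the tray's pull handle: dark flat steel bar 72 mm long (y), 10 thick (x), 14 high, centre 58 mm above the bench, 45 mm free between it and the end panel; arms at both ends join it to the panel. x: from handle towards the nose; z up. Home, it is at x = -54, z = 58 mm in the base's frame, y where the battens put it. The loose tray weighs 0.4 to 0.75 kg.
- tray_panel (a point): Middle of the lower edge of the inner face of the tray's end panel, on the bench, 54 mm ahead (+x) of the handle. Aluminium panel 204 mm wide, 68 high, 4 thick (x -4 to 0). Home: this face lies on the base's back face all along. Outside, 18 mm brass terminal posts 64 and 83 mm to each side of the middle, 26 mm up. Axes as the handle's.
- tray_nose (a point): Middle of the lower edge of the tray's nose, 130 mm ahead (+x) of the panel's inner face, 184 mm ahead of the handle. The tray pan is 100 mm wide with 25 mm walls, of sheet aluminium, and carries coils and capacitors up to 35 mm high. It slides on the bench with a few newtons. Axes as the handle's.
- latch_pin (a point): Middle of the latch's thumb pin: steel, 10 mm diameter, along x, from 12 to 42 mm in front of the back face, 58 mm from the pivot at y = 140, z = 64 mm in the base's frame. Raised, it is up and outwards; down, it is at y = 82, z = 64 mm. Push it towards the middle and down (1 to 5 N); it stays where it is left.
- latch (a joint): Angle of the latch bar, rad: 0 is fully down (level, pointing to the middle, on its stop), growing as it is raised about its pivot (axis square to the back face); starts at 1.0 to 1.2. Steel bar 14 x 5 mm, reaching 73 mm past the pivot, its inner face 7 mm in front of the back face: it passes in front of the panel only when the tray is home within 3 mm.
- cork_block: Cork sanding block, 110 x 60 x 35 mm, on the bench to the left: leave alone. Origin: centre of its underside.
- jar_a: Small black jar of polish, 60 mm across, 55 mm high, to the right: leave alone. Origin: centre of its underside.
- jar_b: Another such jar, to the right: leave alone. Origin: centre of its underside.
- polish: White polish bottle, 64 mm across, 170 mm high, to the left: leave alone. Origin: centre of its underside.
- screwdriver: Screwdriver lying to the right: leave alone.
- woofer: Loudspeaker driver, 164 mm across, 71 mm high, cone up, to the left: leave alone. Origin: centre of its underside.
- tray: The complete tray: same place and axes as tray_panel.

How it is judged:
On the way, in this order (a step that is already met when the one before it is completed fails the run):
1. the tray's nose is between the battens, the tray on the bench (panel still more than 20 mm from the back face) (x of tray_handle in the frame of base between -0.124 and -0.074 m and y of tray_handle in the frame of base between -0.03 and 0.03 m and height (world z) of tray_handle below 0.07 m), for 0.05 s.
2. the tray is home: panel within 3 mm of the back face (x of tray_handle in the frame of base above -0.057 m and angle between the x axis of tray_handle and the x axis of base, either way round below 0.04 rad), for 0.2 s.
At the end, for the whole second after the job is handed in: The tray stands on the bench inside the base, its end panel within 3 mm of the back face and within 0.03 rad of parallel to it, and the latch bar is down (within 0.12 rad of its stop) across the panel (x of tray_handle in the frame of base above -0.057 m and y of tray_handle in the frame of base between -0.03 and 0.03 m and height (world z) of tray_handle below 0.063 m and angle between the x axis of tray_handle and the x axis of base, either way round below 0.03 rad and angle between tray_handle's own z axis and vertical below 0.03 rad and value of joint latch below 0.12 rad); the robot touches nothing.
It fails at once if the tray is forced: more than 30 N between the tray and the base with its battens (contact force between tray and base above 30 N).
It fails at once if something else on the bench is moved by more than 20 mm (distance of any of cork_block, jar_a, jar_b, polish, screwdriver, woofer from where it was at the start of the episode above 0.02 m).
It also fails if it takes over 72 s, if anything falls off the work surface, if the arm or the gripper's body presses on something with over 40 N, if the wrist force passes 120 N, or if a joint passes its speed limit or range.

ROBOT

A 6-joint arm with a two-finger parallel gripper is mounted at the origin on the work surface. World frame = base frame: x ahead of the robot, y to its left, z up, the work surface at z = 0. Lengths are in m, angles in rad, forces in N, time in s.
With the tool pointing down it reaches from about 0.275 to 0.725 m from the base axis. Payload 5.6 kg.
Tool frame: the origin (TCP) lies at the very end of the fingers, on their centre line; the grasp point (between the pads) lies 19 mm behind it; z points along the fingers, y is the direction in which the jaws open and shut (so a half turn about z gives the same grasp; the last joint's range is limited). The gripper opens to 85 mm and grips with 20 to 120 N. Pads are 22 mm wide; open, the fingers measure 114 mm over their backs; the gripper's body (76 mm by 85 mm) begins 54 mm behind the grasp point. The pads swing forward as they close: fully open they stand 13 mm farther back than shut.
Start: joints at [1.552, 0.255, 0.108, 0, -1.424, -0.285], TCP at [0.165, 0.525, 0.204] pointing down, gripper open.
Joint ranges: [-2.95, 2.95], [-1.21, 1.97], [-1.09, 1.5], [-2.87, 1.71], [-2.94, -0.07], [-3.05, 3.05]. Speed limits (rad/s): [2.57, 2.57, 3.14, 3.14, 3.14, 3.14].

INTERFACE

Orientations are given as a unit quaternion [w, x, y, z].
In Python, from rig import r, optics, workorder gives the robot as it stands.
- The arm moves only by the tool servo_tool, never from a script. Its argument "moves" is text: rows parted by semicolons, each of 7 numbers parted by spaces: the shift along the tool's x, y, z in m, then the turn, a rotation vector about the tool's x, y, z in degrees, then the finger opening in m, from 0 to 0.0854. In form: x y z rx ry rz hand; .... A call has 1 to 5 rows; each row is the pose to reach, as a shift and turn from the pose measured when the call began, along the tool's axes at that moment; what a row does not reach only later rows make up. A row lasts 1/12 s, in which the tool goes at most 41.7 mm and 7.16 degrees, less where a joint would pass 70% of its speed; a pose out of reach is approached as far as the arm can. A call with a gripper value outside its range is refused whole. The fingers move at their own pace and stop on an object; the grip force is fixed at half the most. Time passes only in rows, so rows that repeat a pose let the fingers close. It gives the time, the measured TCP pose, the force and the opening at its end, in the units of the state.
- r.state(): the state, without advancing time (a new reading comes with each control period).
- optics.capture(name): name is "side" or "top"; returns (picture, depth): 420x560x3 uint8, red, green, blue; 420x560 float32, m along the optical axis (not along the pixel's ray), 0 where there is no reading.
- optics.camera_model(name): a dict with "intrinsics" (3x3 intrinsics, pixels), "extrinsics" (4x4, takes a point from camera to world coordinates). Camera axes: x right, y up, looking along -z (the intrinsics and any distortion apply to the point x, -y, -z); pixel columns grow to the right and rows downward; lengths in m; the calibration is good to about 2 mm. A picture is of the moment at which its call begins. camera_model takes no time and is no camera call.
- workorder.finish_job(): hands the job in, once; it reports no verdict.
The state is a dict: "t": time; "q": joint angles; "joint_vel": joint speeds; "effort": joint torques, N m; "tcp_pos": TCP position; "eef_rot": TCP orientation; "ft_force": force on the tool from outside, world axes, zero at the start; "ft_torque": the same for the moment, N m; "width": finger opening in m.
Only numpy, scipy, OpenCV 4.12 (cv2) and the standard library are available. Lean on these libraries where they do the work, as an engineer would, in place of code of your own. Each camera call takes 0.05 s, during which the arm holds its last target. There are 200 camera calls.

## Working session

There is one attempt and no reset: what is moved stays moved. The work goes in short steps, Python scripts to look and compute and a tool call to move; the robot and the scene stay as the last step left them, time stands still between calls to the robot, and variables do not carry over. Pictures are saved under pics/ and viewed, about 8 in all and at most 12, crops included, and the job is handed in when it is done.

Besides the shell and the picture viewer there is one more tool, called after "Call:" by a JSON object that holds its "op" and its "data", one argument or row to a line. servo_tool: Moves the arm, as the interface text tells. Its arguments: {"type":"object","properties":{"moves":{"type":"string"}},"required":["moves"]}

```bash
mkdir -p pics; ls; python3 - <<'E'
from rig import r,optics
import cv2,numpy as np
print(r.state())
for n in("top","side"):
    p,d=optics.capture(n); np.savez(f"{n}0.npz",p=p,d=d,**optics.camera_model(n))
    cv2.imwrite(f"pics/{n}0.png",p[:,:,::-1]); print(optics.camera_model(n))
E
```

```text
pics
{'t': 0.0, 'q': array([ 1.55158412e+00,  2.55729468e-01,  1.06987236e-01, -4.91402406e-04,
       -1.42390623e+00, -2.84591049e-01]), 'joint_vel': array([-0.00082168, -0.00095146, -0.00032545, -0.00214579, -0.0008299 ,
       -0.00119041]), 'effort': array([ 1.75266237e-04, -3.86630738e+01,  2.37933648e+01,  5.36499694e+00,
       -6.19017606e-03, -4.02218973e-06]), 'tcp_pos': array([0.16431345, 0.52429458, 0.20349571]), 'eef_rot': array([ 9.50078044e-04,  9.88479185e-01, -1.51353838e-01, -1.18366627e-04]), 'ft_force': array([0.36278695, 0.34149646, 0.16111002]), 'ft_torque': array([-0.01930965, -0.03980879,  0.02821838]), 'width': 0.0850943845098584}
{'intrinsics': array([[445.77384497,   0.        , 281.82868149],
       [  0.        , 445.77384497, 213.37240888],
       [  0.        ,   0.        ,   1.        ]]), 'extrinsics': array([[ 0.00151686,  0.99691443, -0.07848139,  0.44856195],
       [-0.99994167,  0.00235136,  0.01054181,  0.03979   ],
       [ 0.01069382,  0.07846082,  0.99685984,  1.50086945],
       [ 0.        ,  0.        ,  0.        ,  1.        ]])}
{'intrinsics': array([[397.36830325,   0.        , 280.07608912],
       [  0.        , 397.36830325, 211.92188353],
       [  0.        ,   0.        ,   1.        ]]), 'extrinsics': array([[ 0.85256521,  0.40514042, -0.33014209,  0.13475111],
       [-0.522609  ,  0.6566449 , -0.54378057, -0.68353353],
       [-0.00352137,  0.63614362,  0.77156263,  1.09385835],
       [ 0.        ,  0.        ,  0.        ,  1.        ]])}
```

View pics/top0.png

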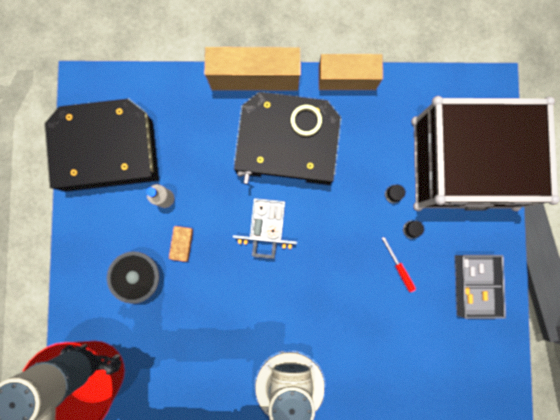

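View pics/side0.png

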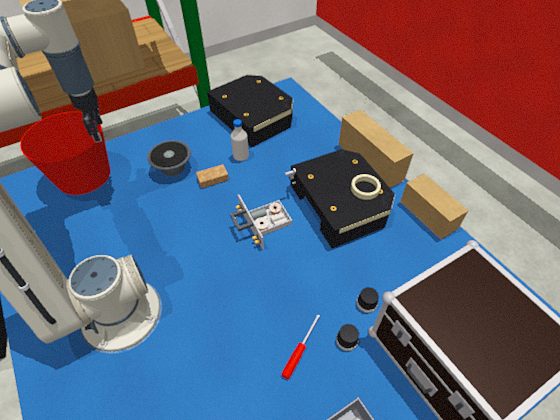

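The top view shows the base at about (288,140), the latch at (246,177), the tray panel at row 240 and the handle at (264,256). Next I'll enlarge that area.

```bash
cat > h.py <<'E'
import numpy as np,cv2
def pix(n,uvz,M=None):
    if M is None:
        from rig import optics; M=optics.camera_model(n)
    K,T=M["intrinsics"],M["extrinsics"]; out=[]
    for u,v,z in uvz:   # intersect ray with world height z
        d=T[:3,:3]@np.array([(u-K[0,2])/K[0,0],-(v-K[1,2])/K[1,1],-1]); o=T[:3,3]
        out.append(o+d*(z-o[2])/d[2])
    return np.array(out)
def proj(n,P):
    from rig import optics; M=optics.camera_model(n); K,T=M["intrinsics"],M["extrinsics"]
    c=(np.atleast_2d(P)-T[:3,3])@T[:3,:3]; return np.c_[K[0,2]+K[0,0]*c[:,0]/-c[:,2],K[1,2]-K[1,1]*c[:,1]/-c[:,2]]
def crop(n,name,x0,x1,y0,y1,s):
    from rig import optics
    p,_=optics.capture(n); cv2.imwrite(name,cv2.resize(p[y0:y1,x0:x1,::-1],None,fx=s,fy=s,interpolation=cv2.INTER_CUBIC))
E
python3 -c "
import h
h.crop('top','pics/c1.png',225,351,165,267,6)
h.crop('side','pics/c2.png',220,400,140,260,4)"
```

```text
(no output)
```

View pics/c1.png

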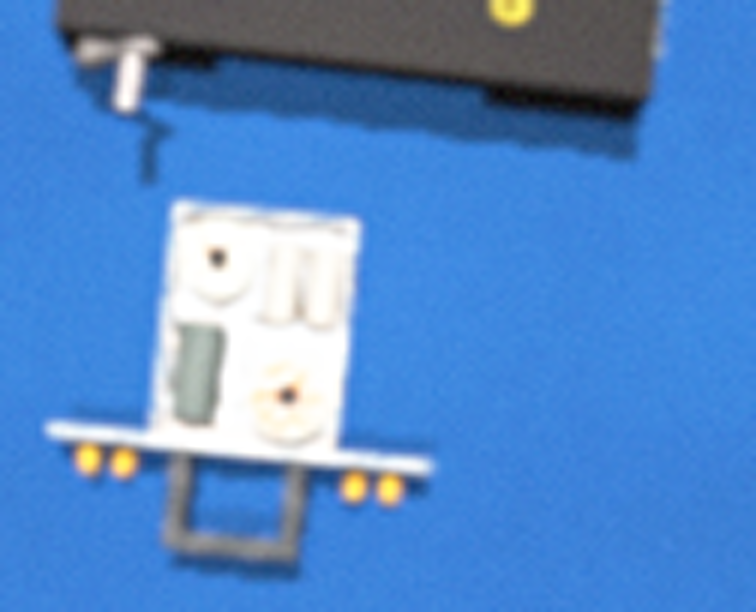

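View pics/c2.png

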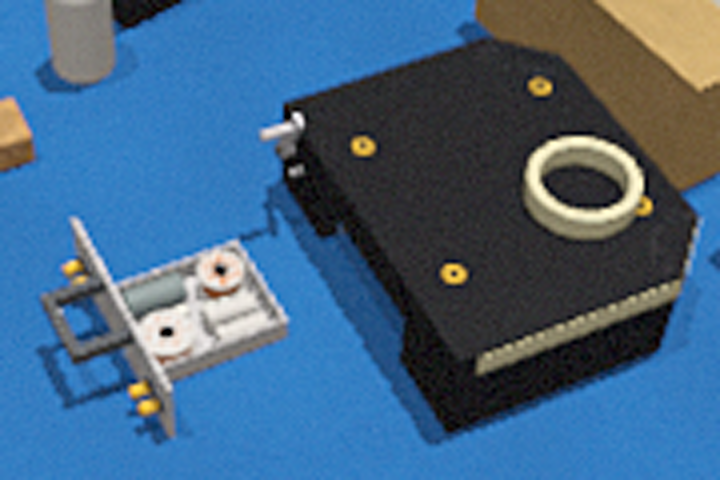

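The crops show the back face's lower edge from (70,42) to (645,110), the opening from about 215 to 490, the panel from (47,428) to (432,468), and the handle grip at (232,550). I'll fit the base edges from depth and convert the tray points to world coordinates.

```bash
python3 - <<'E'
import numpy as np,h
f=np.load("top0.npz"); d=f["d"];p=f["p"];K,T=f["intrinsics"],f["extrinsics"]
v,u=np.mgrid[:420,:560]; c=np.stack([(u-K[0,2])/K[0,0]*d,-(v-K[1,2])/K[1,1]*d,-d],-1)
w=c@T[:3,:3].T+T[:3,3]
m=(abs(w[...,2]-.1)<.008)&(u>225)&(u<350)&(v>85)&(v<200)
print(m.sum(), np.median(w[m][:,2]))
def edge(fn): 
    pts=np.array(fn); k=np.polyfit(pts[:,0],pts[:,1],1)
    for _ in range(4):
        e=pts[:,1]-np.polyval(k,pts[:,0]); g=abs(e-np.median(e))<.8; k=np.polyfit(pts[g,0],pts[g,1],1)
    return k
kb=edge([(i,np.where(m[:,i])[0].max()+.5) for i in range(245,330)])
kl=edge([(j,np.where(m[j])[0].min()-.5) for j in range(125,165)])
kr=edge([(j,np.where(m[j])[0].max()+.5) for j in range(125,165)])
print(kb,kl,kr)
def inter(ks):
    vv=170.
    for _ in range(20): uu=np.polyval(ks,vv); vv=np.polyval(kb,uu)
    return uu,vv
A,B=inter(kl),inter(kr); print(A,B)
W=h.pix("top",[(*A,.1),(*B,.1)]); print(W, np.linalg.norm(W[0]-W[1])); e=W[0]-W[1]
print("mid",W.mean(0),"yaw",np.degrees(np.arctan2(-e[0],e[1])))
q=lambda x,y,z:(225+(x+.5)/6-.5,165+(y+.5)/6-.5,z)
P=h.pix("top",[q(47,428,.068),q(432,468,.068),q(174,545,.065),q(295,560,.065),q(175,205,.025),q(358,220,.025),q(215,67,0),q(490,104,0),q(100,48,.1),q(126,110,.115)])
print(P.round(4)); 
for a,b in((0,1),(2,3),(4,5)):
    e=P[a]-P[b]; print(P[[a,b]].mean(0).round(4),np.linalg.norm(e).round(4),np.degrees(np.arctan2(-e[0],e[1])))
E
```

```text
7439 0.10002146695899117
[1.21833226e-01 1.40865689e+02] [-1.29549719e-01  2.54544934e+02] [-1.12007505e-01  3.53485084e+02]
(np.float64(232.62420897449311), np.float64(169.2070473076779)) (np.float64(333.1606808970395), np.float64(181.45573001470646))
[[ 0.69907177  0.18134527  0.1       ]
 [ 0.66086    -0.13782034  0.1       ]] 0.32144490498156614
mid [0.67996589 0.02176246 0.1       ] yaw -6.827180592050168
[[ 0.4885  0.183   0.068 ]
 [ 0.4675 -0.0229  0.068 ]
 [ 0.4262  0.1149  0.065 ]
 [ 0.4183  0.0503  0.065 ]
 [ 0.6133  0.1177  0.025 ]
 [ 0.6052  0.0162  0.025 ]
 [ 0.6948  0.0969  0.    ]
 [ 0.6741 -0.0589  0.    ]
 [ 0.6883  0.1539  0.1   ]
 [ 0.6531  0.1388  0.115 ]]
[0.478  0.0801 0.068 ] 0.207 -5.823735399228161
[0.4223 0.0826 0.065 ] 0.0651 -6.959118347660677
[0.6093 0.0669 0.025 ] 0.1018 -4.558477852226193
```

```bash
cat >> h.py <<'E'
from scipy.spatial.transform import Rotation as R
BO=np.array([.680,.0218,0]); BY=-6.83
BR=R.from_euler('z',BY,degrees=True).as_matrix()
def w2b(p): return BR.T@(np.asarray(p)-BO)
def b2w(p): return BO+BR@np.asarray(p)
def go(P,yaw):
    "print the tool shift+turn to world P with tool y = -(x axis at yaw), pointing down"
    from rig import r
    s=r.state(); q=s["eef_rot"]; Rt=R.from_quat([q[1],q[2],q[3],q[0]])
    a=np.radians(yaw-90); X=np.array([np.cos(a),np.sin(a),0]); Z=np.array([0,0,-1.])
    Rd=R.from_matrix(np.c_[X,np.cross(Z,X),Z])
    print("tcp",s["tcp_pos"].round(4),"base",w2b(s["tcp_pos"]).round(4),"F",(BR.T@s["ft_force"]).round(1),"w",round(s["width"],4),"t",s["t"])
    print("move",Rt.inv().apply(P-s["tcp_pos"]).round(4),(Rt.inv()*Rd).as_rotvec(degrees=True).round(2))
    print("tool x,y in world",Rt.as_matrix()[:,0].round(3),Rt.as_matrix()[:,1].round(3))
E
python3 -c "
from h import *
go(np.array([.4223,.0826,.16]),-5.3)"
```

```text
tcp [0.1644 0.5245 0.2039] base [-0.5717  0.4378  0.2039] F [ 0.5 -0.7  0.7] w 0.0856 t 0.2
move [0.3783 0.3445 0.0443] [ 5.000e-02 -5.000e-02  7.789e+01]
tool x,y in world [ 0.954 -0.299  0.   ] [-0.299 -0.954  0.001]
```

Call:
{"op": "servo_tool", "data": {
  "moves": "0.03 0.027 0 0 0 6 0.045; 0.06 0.055 0 0 0 12 0.045; 0.09 0.082 0 0 0 18 0.045; 0.12 0.11 0 0 0 24 0.045; 0.15 0.137 0 0 0 30 0.045"
}}

```text
t: 0.62
tcp_pos: [0.2669, 0.347, 0.2039]
eef_rot: [0.001, 0.915, -0.404, 0.0]
ft_force: [0.8, 0.2, 0.6]
width: 0.045
```

```bash
python3 -c "
from h import *
go(np.array([.4223,.0826,.16]),-5.3)"
```

```text
tcp [0.2669 0.347  0.2039] base [-0.4488  0.2737  0.2039] F [0.8 0.3 0.6] w 0.045 t 0.6167
move [0.3    0.0631 0.0442] [ 4.000e-02 -6.000e-02  4.764e+01]
tool x,y in world [ 0.673 -0.739  0.001] [-0.739 -0.673  0.001]
```

Call:
{"op": "servo_tool", "data": {
  "moves": "0.04 0.008 0.006 0 0 7 0.045; 0.08 0.016 0.012 0 0 14 0.045; 0.12 0.025 0.018 0 0 21 0.045; 0.16 0.033 0.024 0 0 28 0.045; 0.20 0.042 0.03 0 0 35 0.045"
}}

```text
t: 1.03
tcp_pos: [0.3709, 0.169, 0.1741]
eef_rot: [0.0, 0.749, -0.662, 0.0]
ft_force: [1.8, 0.2, 0.2]
width: 0.0451
```

```bash
python3 -c "
from h import *
go(np.array([.4223,.0826,.16]),-5.3)"
```

```text
tcp [0.3709 0.169  0.1741] base [-0.3244  0.1094  0.1741] F [1.8 0.5 0.2] w 0.0451 t 1.0333
move [ 0.092  -0.0404  0.0141] [-1.000e-02 -4.000e-02  1.232e+01]
tool x,y in world [ 0.122 -0.992  0.001] [-0.992 -0.122 -0.   ]
```

Call:
{"op": "servo_tool", "data": {
  "moves": "0.031 -0.0135 0.005 0 0 5 0.045; 0.062 -0.027 0.01 0 0 10 0.045; 0.092 -0.0404 0.014 0 0 12.3 0.045; 0.092 -0.0404 0.014 0 0 12.3 0.045"
}}

```text
t: 1.37
tcp_pos: [0.4233, 0.0784, 0.159]
eef_rot: [-0.001, -0.671, 0.741, -0.0]
ft_force: [0.5, 0.5, -0.6]
width: 0.0451
```

```bash
python3 -c "
from h import *
go(np.array([.4223,.0826,.039]),-5.3)
crop('side','pics/s3.png',190,310,150,250,6)"
```

```text
tcp [0.4233 0.0784 0.159 ] base [-0.2616  0.0257  0.159 ] F [ 0.4  0.5 -0.6] w 0.0451 t 1.3667
move [-0.0044  0.0012  0.12  ] [ 0.07 -0.16 -0.39]
tool x,y in world [-0.099 -0.995  0.003] [-0.995  0.099  0.001]
```

View pics/s3.png

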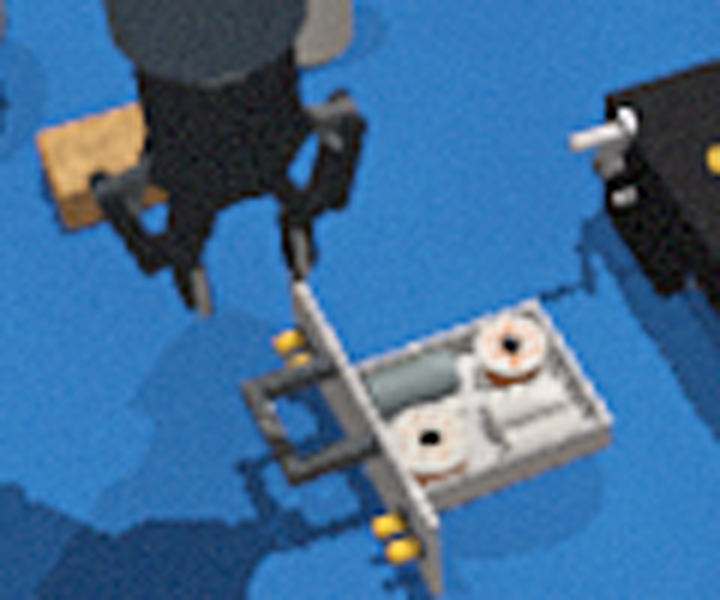

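The gripper hangs above the handle, and the grip appears at crop (278,430). Next comes the descent.

Call:
{"op": "servo_tool", "data": {
  "moves": "-0.0044 0.0012 0.03 0 0 -0.4 0.045; -0.0044 0.0012 0.06 0 0 -0.4 0.045; -0.0044 0.0012 0.09 0 0 -0.4 0.045; -0.0044 0.0012 0.119 0 0 -0.4 0.045; -0.0044 0.0012 0.12 0 0 -0.4 0.045"
}}

```text
t: 1.83
tcp_pos: [0.4174, 0.0835, 0.0348]
eef_rot: [-0.005, -0.674, 0.738, 0.002]
ft_force: [-0.1, 0.9, 0.1]
width: 0.0447
```

```bash
python3 -c "
from h import *
print(pix('side',[(190+279/6,150+430/6,.065)]))
go(np.array([.4223,.0826,.039]),-5.3)"
```

```text
[[0.43122084 0.08144765 0.065     ]]
tcp [0.4174 0.0835 0.0348] base [-0.268   0.03    0.0348] F [-0.2  0.9  0.1] w 0.0447 t 1.8333
move [ 0.0004 -0.0049 -0.0042] [ 0.56 -0.34  0.13]
tool x,y in world [-0.09  -0.996  0.006] [-0.996  0.09   0.01 ]
```

Call:
{"op": "servo_tool", "data": {
  "moves": "0 -0.006 -0.0042 0.56 -0.34 0.1 0.045; 0 -0.007 -0.0042 0.56 -0.34 0.1 0.03; 0 -0.007 -0.0042 0.56 -0.34 0.1 0.015; 0 -0.007 -0.0042 0.56 -0.34 0.1 0.004; 0 -0.007 -0.0042 0.56 -0.34 0.1 0.0"
}}

```text
t: 2.25
tcp_pos: [0.4254, 0.0834, 0.0403]
eef_rot: [0.001, -0.674, 0.739, -0.0]
ft_force: [0.8, 0.3, -0.4]
width: -0.0
```

Call:
{"op": "servo_tool", "data": {
  "moves": "0 0 0 0 0 0 0; 0 0 0 0 0 0 0; 0 0 0 0 0 0 0"
}}

```text
t: 2.5
tcp_pos: [0.4255, 0.0835, 0.0406]
eef_rot: [0.002, -0.674, 0.739, -0.0]
ft_force: [0.2, 0.7, -0.4]
width: 0.0001
```

```bash
python3 -c "
from h import *
print(BR[:,:])
go(b2w([-.178,.0,.039]),BY)"
```

```text
[[ 0.99290338  0.11892387  0.        ]
 [-0.11892387  0.99290338 -0.        ]
 [-0.          0.          1.        ]]
tcp [0.4255 0.0835 0.0406] base [-0.26    0.031   0.0406] F [ 0.1  0.7 -0.4] w 0.0001 t 2.5
move [ 0.0333 -0.0811  0.0017] [-0.16  0.11  1.57]
tool x,y in world [-0.092 -0.996 -0.002] [-0.996  0.092 -0.003]
```

```bash
python3 -c "
from h import *
crop('side','pics/s4.png',190,310,150,250,6)
from rig import optics
p,d=optics.capture('top'); np.savez('top1.npz',p=p,d=d)
"
```

```text
(no output)
```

View pics/s4.png

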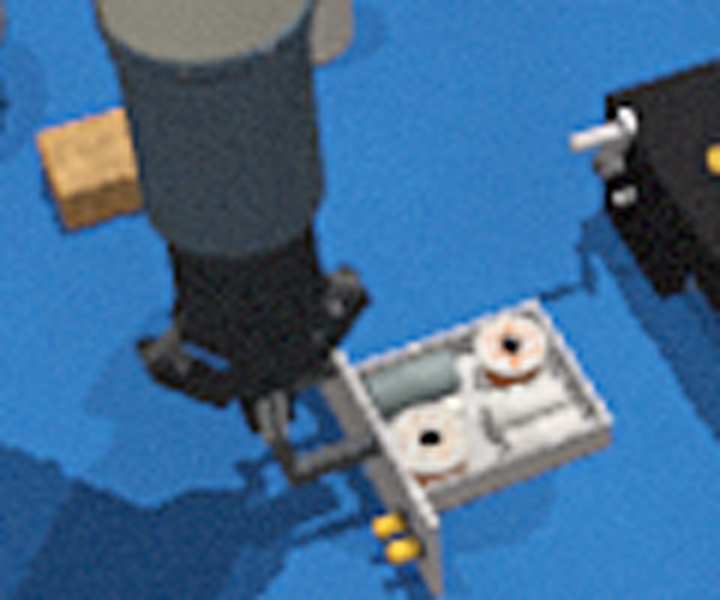

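Call:
{"op": "servo_tool", "data": {
  "moves": "0 -0.002 0 0 0 0 0; 0 -0.004 0 0 0 0 0; 0 -0.006 0 0 0 0 0; 0 -0.008 0 0 0 0 0; 0 -0.008 0 0 0 0 0"
}}

```text
t: 3.02
tcp_pos: [0.4338, 0.0826, 0.0403]
eef_rot: [0.001, -0.674, 0.739, -0.0]
ft_force: [-0.4, -0.4, 0.1]
width: 0.0001
```

```bash
python3 -c "
from h import *
import cv2
from rig import optics
go(b2w([-.178,.0,.039]),BY)
p,d=optics.capture('side'); q,_=optics.capture('top')
s=lambda a,x0,x1,y0,y1,k:cv2.resize(a[y0:y1,x0:x1,::-1],None,fx=k,fy=k,interpolation=cv2.INTER_CUBIC)
A=s(p,200,300,170,245,6); B=s(q,225,305,190,265,6); cv2.imwrite('pics/b5.png',np.hstack([A[:450],B])[:, :800+280]) if 0 else cv2.imwrite('pics/b5.png',cv2.resize(np.hstack([A,B]),None,fx=.74,fy=.74))
"
```

```text
tcp [0.4338 0.0826 0.0403] base [-0.2517  0.0311  0.0403] F [-0.4 -0.4  0.1] w 0.0001 t 3.0167
move [ 0.0331 -0.0728  0.0014] [-0.14  0.09  1.55]
tool x,y in world [-0.092 -0.996 -0.002] [-0.996  0.092 -0.002]
```

View pics/b5.png

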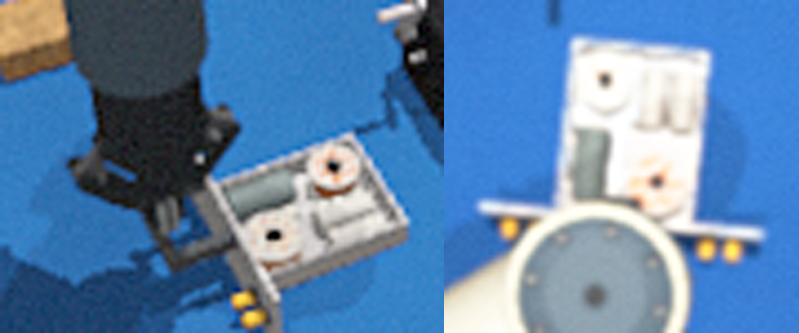

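```bash
python3 - <<'E'
from h import *
from rig import optics
def cloud(n,d):
    M=optics.camera_model(n);K,T=M["intrinsics"],M["extrinsics"]; v,u=np.mgrid[:420,:560]
    return np.stack([(u-K[0,2])/K[0,0]*d,-(v-K[1,2])/K[1,1]*d,-d],-1)@T[:3,:3].T+T[:3,3]
for n in("side","top"):
    w=cloud(n,np.load(n+"0.npz")["d"]).reshape(-1,3)
    m=(w[:,2]>.052)&(w[:,2]<.075)&(w[:,0]>.38)&(w[:,0]<.52)&(w[:,1]>-.05)&(w[:,1]<.2)
    q=w[m]; a=q[q[:,0]<.455]; print(n,len(q)); print(a[np.argsort(a[:,1])].round(3).tolist())
    b=q[q[:,0]>.455]; k=np.polyfit(b[:,1],b[:,0],1); print("panel",b.min(0),b.max(0),k)
d=optics.capture("side")[1]; w=cloud("side",d)
for v in range(214,232,2): print(v,w[v,232:246:2].round(3).tolist())
print(proj("side",[[.4338,.0826,.0403],[.4338,.0826,.065],[.4223,.0826,.065]]))
E
```

```text
side 314
[[0.453, 0.048, 0.069], [0.438, 0.048, 0.069], [0.452, 0.048, 0.064], [0.445, 0.049, 0.063], [0.442, 0.049, 0.065], [0.431, 0.049, 0.067], [0.446, 0.049, 0.072], [0.449, 0.05, 0.064], [0.453, 0.05, 0.057], [0.427, 0.05, 0.058], [0.435, 0.05, 0.069], [0.45, 0.05, 0.069], [0.438, 0.05, 0.061], [0.442, 0.05, 0.058], [0.435, 0.05, 0.063], [0.431, 0.05, 0.06], [0.443, 0.051, 0.068], [0.447, 0.051, 0.065], [0.425, 0.051, 0.069], [0.429, 0.052, 0.066], [0.446, 0.052, 0.053], [0.45, 0.052, 0.056], [0.435, 0.052, 0.055], [0.433, 0.052, 0.067], [0.44, 0.053, 0.067], [0.429, 0.053, 0.059], [0.422, 0.053, 0.063], [0.426, 0.054, 0.07], [0.425, 0.054, 0.06], [0.422, 0.054, 0.057], [0.425, 0.054, 0.055], [0.437, 0.054, 0.068], [0.423, 0.054, 0.067], [0.445, 0.055, 0.067], [0.442, 0.055, 0.069], [0.45, 0.056, 0.068], [0.439, 0.056, 0.07], [0.454, 0.057, 0.07], [0.453, 0.057, 0.065], [0.435, 0.057, 0.066], [0.431, 0.057, 0.063], [0.425, 0.059, 0.066], [0.447, 0.059, 0.067], [0.444, 0.059, 0.069], [0.429, 0.06, 0.067], [0.422, 0.06, 0.066], [0.437, 0.062, 0.065], [0.422, 0.062, 0.059], [0.427
[... 5429 characters left out ...]
, -0.0], [0.424, 0.071, 0.069], [0.429, 0.066, 0.07], [0.455, 0.113, 0.002], [0.46, 0.107, 0.005], [0.448, 0.062, 0.062]]
226 [[0.427, 0.119, 0.003], [0.433, 0.115, 0.003], [0.425, 0.075, 0.053], [0.426, 0.061, 0.068], [0.432, 0.058, 0.068], [0.437, 0.054, 0.068], [0.443, 0.051, 0.068]]
228 [[0.423, 0.112, 0.002], [0.43, 0.109, 0.0], [0.434, 0.103, 0.004], [0.423, 0.054, 0.067], [0.429, 0.054, 0.063], [0.436, 0.053, 0.06], [0.442, 0.05, 0.058]]
230 [[0.419, 0.104, 0.002], [0.425, 0.099, 0.004], [0.431, 0.096, 0.003], [0.422, 0.054, 0.057], [0.427, 0.05, 0.058], [0.449, 0.088, -0.0], [0.455, 0.083, 0.001]]
[[237.67743471 225.67783615]
 [237.03383502 221.10882558]
 [233.92405331 222.55382985]]
```

```bash
cat >> h.py <<'E'
def cloud(n,d):
    from rig import optics
    M=optics.camera_model(n);K,T=M["intrinsics"],M["extrinsics"]; v,u=np.mgrid[:420,:560]
    return np.stack([(u-K[0,2])/K[0,0]*d,-(v-K[1,2])/K[1,1]*d,-d],-1)@T[:3,:3].T+T[:3,3]
E
python3 - <<'E'
from h import *
from rig import r,optics
w=cloud("side",np.load("side0.npz")["d"]); tcp=np.array([.1643,.5243,.2035])
m=(np.hypot(*(w[...,:2]-tcp[:2]).transpose(2,0,1))<.07)&(w[...,2]>.15)&(w[...,2]<.6)
q=w[m]; print("start lowest",q[np.argsort(q[:,2])][:25].round(3).tolist()); print(proj("side",tcp))
for a,b in zip(np.arange(.15,.5,.02),np.arange(.17,.52,.02)):
    s=q[(q[:,2]>=a)&(q[:,2]<b)]; 
    if len(s): print(a.round(2),len(s),s.min(0).round(3)[:2],s.max(0).round(3)[:2])
s=r.state(); print(s["q"],s["tcp_pos"])
d=optics.capture("side")[1]; w=cloud("side",d); t=s["tcp_pos"]
m=(np.hypot(*(w[...,:2]-t[:2]).transpose(2,0,1))<.07)&(w[...,2]>.03); q=w[m]
for a in np.arange(.03,.2,.01):
    x=q[(q[:,2]>=a)&(q[:,2]<a+.01)]
    if len(x): print(a.round(2),len(x),x.min(0).round(3)[:2],x.max(0).round(3)[:2])
E
```

```text
start lowest [[0.13, 0.543, 0.15], [0.14, 0.555, 0.15], [0.153, 0.564, 0.151], [0.114, 0.534, 0.151], [0.156, 0.574, 0.152], [0.136, 0.549, 0.152], [0.122, 0.539, 0.152], [0.144, 0.556, 0.152], [0.102, 0.527, 0.152], [0.109, 0.529, 0.153], [0.164, 0.587, 0.153], [0.125, 0.536, 0.153], [0.127, 0.54, 0.154], [0.118, 0.533, 0.154], [0.099, 0.527, 0.154], [0.15, 0.562, 0.154], [0.115, 0.534, 0.155], [0.133, 0.547, 0.155], [0.162, 0.578, 0.155], [0.119, 0.537, 0.155], [0.124, 0.54, 0.156], [0.107, 0.526, 0.156], [0.131, 0.541, 0.156], [0.146, 0.556, 0.156], [0.141, 0.551, 0.157]]
[[103.07659848 141.84588966]]
0.15 82 [0.095 0.52 ] [0.17  0.589]
0.17 91 [0.095 0.517] [0.172 0.59 ]
0.19 62 [0.095 0.515] [0.176 0.59 ]
0.23 6 [0.144 0.478] [0.187 0.568]
0.25 59 [0.141 0.465] [0.192 0.573]
0.27 46 [0.143 0.469] [0.192 0.572]
0.29 62 [0.134 0.455] [0.197 0.584]
0.31 87 [0.135 0.455] [0.192 0.55 ]
0.33 140 [0.135 0.456] [0.191 0.539]
0.35 92 [0.13  0.455] [0.204 0.522]
0.37 154 [0.13  0.485] [0.203 0.523]
0.39 202 [0.129 0.485] [0.204 0.528]
0.41 101 [0.123 0.477] [0.21 0.52]
0.43 210 [0.123 0.4
[... 173 characters left out ...]
e-01  1.13025860e-04
 -9.49202649e-01 -6.38193028e-01] [0.43328465 0.08257397 0.04024243]
0.03 40 [0.456 0.017] [0.502 0.118]
0.04 9 [0.469 0.028] [0.482 0.105]
0.05 41 [0.422 0.028] [0.482 0.115]
0.06 110 [0.422 0.029] [0.485 0.116]
0.07 29 [0.424 0.034] [0.486 0.124]
0.08 19 [0.423 0.071] [0.448 0.095]
0.09 16 [0.422 0.072] [0.449 0.082]
0.1 14 [0.419 0.071] [0.439 0.082]
0.11 36 [0.401 0.069] [0.472 0.093]
0.12 73 [0.395 0.068] [0.477 0.1  ]
0.13 41 [0.388 0.066] [0.484 0.099]
0.14 54 [0.38  0.064] [0.488 0.089]
0.15 86 [0.375 0.064] [0.495 0.101]
0.16 95 [0.374 0.063] [0.496 0.101]
0.17 50 [0.386 0.061] [0.482 0.093]
0.18 23 [0.394 0.066] [0.473 0.094]
0.19 11 [0.397 0.05 ] [0.447 0.088]
```

The depth shows the fingertips ending about 30 mm above the reported TCP, both at the start and now. So the gripper closed just above the bar. I'll lift, open, recentre and go 30 mm lower.

Call:
{"op": "servo_tool", "data": {
  "moves": "0 0 -0.02 0 0 0 0.0; 0 0 -0.025 0 0 0 0.045; 0 0.0065 -0.025 0 0 0 0.045; 0 0.0065 -0.025 0 0 0 0.045; 0 0.0065 -0.025 0 0 0 0.045"
}}

```text
t: 3.63
tcp_pos: [0.4258, 0.0831, 0.0647]
eef_rot: [0.001, -0.674, 0.739, 0.0]
ft_force: [-0.2, -0.4, -0.9]
width: 0.0447
```

```bash
python3 -c "
from h import *
go(np.array([.4275,.0835,.010]),-5.0)"
```

```text
tcp [0.4258 0.0831 0.0647] base [-0.2597  0.0306  0.0647] F [-0.1 -0.4 -0.9] w 0.0447 t 3.6333
move [-0.0005 -0.0016  0.0547] [-0.07  0.08 -0.26]
tool x,y in world [-0.092 -0.996 -0.001] [-0.996  0.092 -0.001]
```

Call:
{"op": "servo_tool", "data": {
  "moves": "0 -0.0016 0.012 0 0 0 0.045; 0 -0.0016 0.024 0 0 0 0.045; 0 -0.0016 0.036 0 0 0 0.045; 0 -0.0016 0.046 0 0 0 0.045; 0 -0.0016 0.05 0 0 0 0.045"
}}

```text
t: 4.05
tcp_pos: [0.426, 0.0823, 0.0128]
eef_rot: [-0.001, -0.674, 0.739, 0.001]
ft_force: [-0.5, -0.2, -0.1]
width: 0.0447
```

Call:
{"op": "servo_tool", "data": {
  "moves": "0 0 0.003 0 0 0 0.03; 0 0 0.003 0 0 0 0.015; 0 0 0.003 0 0 0 0.006; 0 0 0.003 0 0 0 0.004; 0 0 0.003 0 0 0 0.004"
}}

```text
t: 4.47
tcp_pos: [0.4261, 0.0824, 0.01]
eef_rot: [-0.0, -0.674, 0.739, 0.001]
ft_force: [0.6, 0.5, -2.7]
width: 0.0088
```

```bash
python3 -c "
from h import *
go(b2w([-.165,.0,.010]),BY)
crop('side','pics/s6.png',190,310,150,250,6)"
```

```text
tcp [0.4261 0.0824 0.01  ] base [-0.2593  0.0299  0.01  ] F [ 0.5  0.6 -2.7] w 0.0088 t 4.4667
move [ 0.0324 -0.0934 -0.0002] [ 0.08 -0.    1.53]
tool x,y in world [-0.092 -0.996  0.   ] [-0.996  0.092  0.001]
```

View pics/s6.png

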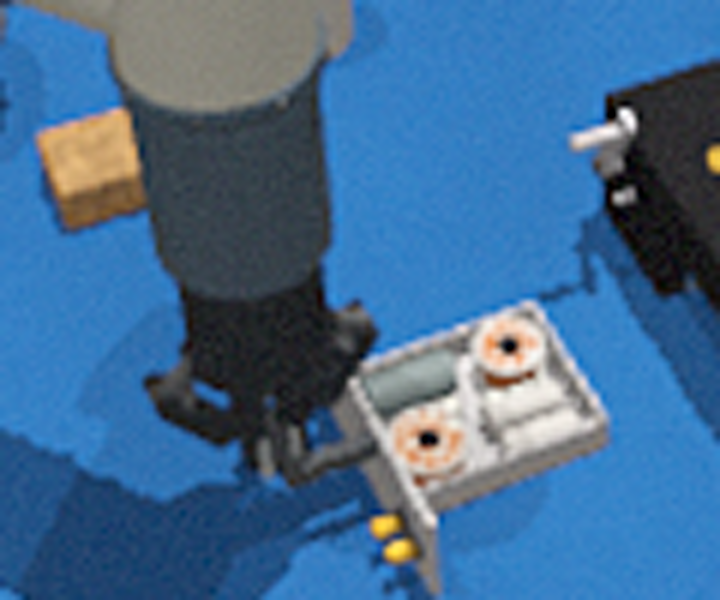

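The bar is gripped, with width 8.8 mm and the pads either side of it at crop (275,440). Next I move in to just short of the splay at y=0.

Call:
{"op": "servo_tool", "data": {
  "moves": "0.006 -0.015 0 0 0 0.3 0.004; 0.014 -0.035 0 0 0 0.6 0.004; 0.022 -0.055 0 0 0 0.9 0.004; 0.028 -0.075 0 0 0 1.2 0.004; 0.032 -0.089 0 0 0 1.5 0.004"
}}

```text
t: 4.93
tcp_pos: [0.5129, 0.0417, 0.0099]
eef_rot: [-0.001, -0.664, 0.748, 0.001]
ft_force: [-3.7, 1.7, 3.4]
width: 0.0089
```

```bash
python3 -c "
from h import *
go(b2w([-.15,.0,.010]),BY)"
```

```text
tcp [0.5129 0.0417 0.0099] base [-1.683e-01 -1.000e-04  9.900e-03] F [-3.8  1.2  3.4] w 0.0089 t 4.9333
move [-0.0001 -0.0183 -0.0001] [ 0.09 -0.    0.01]
tool x,y in world [-0.119 -0.993  0.   ] [-0.993  0.119  0.002]
```

Call:
{"op": "servo_tool", "data": {
  "moves": "0 -0.002 0 0 0 0 0.004; 0 -0.004 0 0 0 0 0.004; 0 -0.006 0 0 0 0 0.004; 0 -0.008 0 0 0 0 0.004; 0 -0.01 0 0 0 0 0.004"
}}

```text
t: 5.35
tcp_pos: [0.5221, 0.0408, 0.0099]
eef_rot: [-0.001, -0.664, 0.748, 0.001]
ft_force: [-1.7, 0.5, 0.2]
width: 0.0087
```

Call:
{"op": "servo_tool", "data": {
  "moves": "0 -0.0015 0 0 0 0 0.004; 0 -0.003 0 0 0 0 0.004; 0 -0.0045 0 0 0 0 0.004; 0 -0.006 0 0 0 0 0.004"
}}

```text
t: 5.68
tcp_pos: [0.5281, 0.0402, 0.0099]
eef_rot: [-0.001, -0.664, 0.748, 0.001]
ft_force: [-2.9, 0.8, 1.0]
width: 0.0089
```

```bash
python3 -c "
from h import *
go(b2w([-.15,.0,.010]),BY)"
```

```text
tcp [0.5281 0.0402 0.0099] base [-0.153   0.0002  0.0099] F [-3.   0.5  1. ] w 0.0089 t 5.6833
move [ 0.0002 -0.003  -0.0001] [0.13 0.   0.06]
tool x,y in world [-0.118 -0.993 -0.   ] [-0.993  0.118  0.002]
```

Call:
{"op": "servo_tool", "data": {
  "moves": "0 -0.001 0 0 0 0 0.004; 0 -0.002 0 0 0 0 0.004; 0 -0.003 0 0 0 0 0.004; 0 -0.004 0 0 0 0 0.004"
}}

```text
t: 6.02
tcp_pos: [0.5322, 0.0398, 0.0099]
eef_rot: [-0.001, -0.664, 0.748, 0.001]
ft_force: [-2.4, -0.5, 1.3]
width: 0.0089
```

Call:
{"op": "servo_tool", "data": {
  "moves": "0 -0.001 0 0 0 0 0.004; 0 -0.002 0 0 0 0 0.004; 0 -0.003 0 0 0 0 0.004; 0 -0.004 0 0 0 0 0.004"
}}

```text
t: 6.35
tcp_pos: [0.5362, 0.0393, 0.01]
eef_rot: [-0.001, -0.664, 0.748, 0.001]
ft_force: [-2.6, 0.2, 0.5]
width: 0.0089
```

Call:
{"op": "servo_tool", "data": {
  "moves": "0 -0.001 0 0 0 0 0.004; 0 -0.002 0 0 0 0 0.004; 0 -0.003 0 0 0 0 0.004; 0 -0.004 0 0 0 0 0.004"
}}

```text
t: 6.68
tcp_pos: [0.5403, 0.0388, 0.0099]
eef_rot: [-0.001, -0.664, 0.748, 0.001]
ft_force: [-3.2, 1.0, -0.3]
width: 0.009
```

Call:
{"op": "servo_tool", "data": {
  "moves": "0 -0.001 0 0 0 0 0.004; 0 -0.002 0 0 0 0 0.004; 0 -0.003 0 0 0 0 0.004; 0 -0.004 0 0 0 0 0.004"
}}

```text
t: 7.02
tcp_pos: [0.5444, 0.0383, 0.01]
eef_rot: [-0.001, -0.664, 0.748, 0.001]
ft_force: [-2.3, 0.7, 2.0]
width: 0.0087
```

Call:
{"op": "servo_tool", "data": {
  "moves": "0 -0.001 0 0 0 0 0.004; 0 -0.002 0 0 0 0 0.004; 0 -0.003 0 0 0 0 0.004; 0 -0.004 0 0 0 0 0.004"
}}

```text
t: 7.35
tcp_pos: [0.5484, 0.0378, 0.0099]
eef_rot: [-0.001, -0.664, 0.748, 0.001]
ft_force: [-2.4, 0.2, 1.7]
width: 0.0091
```

Call:
{"op": "servo_tool", "data": {
  "moves": "0 -0.001 0 0 0 0 0.004; 0 -0.002 0 0 0 0 0.004; 0 -0.003 0 0 0 0 0.004"
}}

```text
t: 7.6
tcp_pos: [0.5515, 0.0374, 0.01]
eef_rot: [-0.001, -0.664, 0.748, 0.001]
ft_force: [-3.3, 0.8, 1.2]
width: 0.0087
```

Call:
{"op": "servo_tool", "data": {
  "moves": "0 -0.001 0 0 0 0 0.004; 0 -0.002 0 0 0 0 0.004; 0 -0.003 0 0 0 0 0.004"
}}

```text
t: 7.85
tcp_pos: [0.5536, 0.0369, 0.01]
eef_rot: [-0.002, -0.664, 0.748, 0.001]
ft_force: [-7.1, 0.5, 6.4]
width: 0.009
```

```bash
python3 -c "
from h import *
from rig import r
go(b2w([-.12,.0,.010]),BY); s=r.state(); print(s['ft_torque'])"
```

```text
tcp [0.5536 0.0369 0.01  ] base [-1.273e-01 -1.000e-04  1.000e-02] F [-7.1 -0.3  6.4] w 0.009 t 7.85
move [-0.0001 -0.0073 -0.0001] [ 0.24 -0.03  0.05]
tool x,y in world [-0.118 -0.993  0.   ] [-0.993  0.118  0.004]
[0.24089249 2.6334253  0.0333692 ]
```

Call:
{"op": "servo_tool", "data": {
  "moves": "0.001 0.001 0 0 0 0 0.004; 0.0015 0 0 0 0 0 0.004; 0.0015 -0.001 0 0 0 0 0.004; 0.0015 -0.002 0 0 0 0 0.004"
}}

```text
t: 8.18
tcp_pos: [0.555, 0.035, 0.01]
eef_rot: [-0.002, -0.664, 0.748, 0.002]
ft_force: [-5.4, 0.6, 4.8]
width: 0.009
```

```bash
python3 -c "
from h import *
from rig import r
go(b2w([-.12,.0,.010]),BY); s=r.state(); print(s['ft_torque'])"
```

```text
tcp [0.555 0.035 0.01 ] base [-0.1257 -0.0017  0.01  ] F [-5.4 -0.1  4.8] w 0.009 t 8.1833
move [-0.0017 -0.0057 -0.0001] [ 0.29 -0.05  0.05]
tool x,y in world [-0.118 -0.993  0.001] [-0.993  0.118  0.005]
[0.25694625 1.86028339 0.07484963]
```

Call:
{"op": "servo_tool", "data": {
  "moves": "0.001 0 0 0 0 0 0.004; 0.0015 -0.001 0 0 0 0 0.004; 0.0015 -0.002 0 0 0 0 0.004; 0.0015 -0.002 0 0 0 0 0.004"
}}

```text
t: 8.52
tcp_pos: [0.5572, 0.0332, 0.01]
eef_rot: [-0.002, -0.664, 0.748, 0.001]
ft_force: [-1.3, 0.1, 1.8]
width: 0.0089
```

```bash
python3 -c "
from h import *
from rig import r
go(b2w([-.12,.0,.010]),BY); s=r.state(); print(s['ft_torque'])"
```

```text
tcp [0.5572 0.0332 0.01  ] base [-0.1233 -0.0033  0.01  ] F [-1.3 -0.1  1.8] w 0.0089 t 8.5167
move [-0.0033 -0.0033 -0.0001] [ 0.27 -0.05  0.04]
tool x,y in world [-0.118 -0.993  0.001] [-0.993  0.118  0.005]
[0.18312231 0.45793994 0.06824964]
```

Force has eased, so the tray is free. I'll go on straight.

Call:
{"op": "servo_tool", "data": {
  "moves": "0 -0.001 0 0 0 0 0.004; 0 -0.002 0 0 0 0 0.004; 0 -0.003 0 0 0 0 0.004; 0 -0.004 0 0 0 0 0.004"
}}

```text
t: 8.85
tcp_pos: [0.5612, 0.0326, 0.01]
eef_rot: [-0.002, -0.664, 0.748, 0.001]
ft_force: [-3.0, 0.0, 1.2]
width: 0.0089
```

```bash
python3 -c "
from h import *
from rig import r
go(b2w([-.12,-.0035,.010]),BY); s=r.state(); print(s['ft_torque'])"
```

```text
tcp [0.5612 0.0326 0.01  ] base [-0.1192 -0.0034  0.01  ] F [-3.  -0.3  1.2] w 0.0089 t 8.85
move [ 0.0001  0.0008 -0.    ] [ 0.27 -0.06  0.04]
tool x,y in world [-0.118 -0.993  0.001] [-0.993  0.118  0.005]
[0.0332924  0.83079214 0.0072991 ]
```

Call:
{"op": "servo_tool", "data": {
  "moves": "0 -0.001 0 0 0 0 0.004; 0 -0.002 0 0 0 0 0.004; 0 -0.003 0 0 0 0 0.004; 0 -0.004 0 0 0 0 0.004; 0 -0.005 0 0 0 0 0.004"
}}

```text
t: 9.27
tcp_pos: [0.5662, 0.032, 0.01]
eef_rot: [-0.002, -0.664, 0.748, 0.001]
ft_force: [-3.4, 0.7, 1.5]
width: 0.0089
```

Call:
{"op": "servo_tool", "data": {
  "moves": "0 -0.001 0 0 0 0 0.004; 0 -0.002 0 0 0 0 0.004; 0 -0.003 0 0 0 0 0.004; 0 -0.004 0 0 0 0 0.004; 0 -0.005 0 0 0 0 0.004"
}}

```text
t: 9.68
tcp_pos: [0.5713, 0.0314, 0.0099]
eef_rot: [-0.002, -0.664, 0.748, 0.001]
ft_force: [-3.6, 1.2, 1.9]
width: 0.0087
```

Call:
{"op": "servo_tool", "data": {
  "moves": "0 -0.0015 0 0 0 0 0.004; 0 -0.003 0 0 0 0 0.004; 0 -0.0045 0 0 0 0 0.004; 0 -0.006 0 0 0 0 0.004; 0 -0.0075 0 0 0 0 0.004"
}}

```text
t: 10.1
tcp_pos: [0.5789, 0.0305, 0.01]
eef_rot: [-0.002, -0.664, 0.748, 0.001]
ft_force: [-3.1, -0.9, 2.1]
width: 0.009
```

```bash
python3 -c "
from h import *
from rig import r
go(b2w([-.054,-.0035,.010]),BY); s=r.state(); print(s['ft_torque'])"
```

```text
tcp [0.5789 0.0305 0.01  ] base [-0.1014 -0.0034  0.01  ] F [-2.9 -1.3  2.1] w 0.009 t 10.1
move [ 0.0001 -0.0474 -0.0003] [ 0.27 -0.06  0.04]
tool x,y in world [-0.118 -0.993  0.001] [-0.993  0.118  0.005]
[0.1222978  1.00120947 0.01364628]
```

Call:
{"op": "servo_tool", "data": {
  "moves": "0.0003 -0.0015 0 0 0 0 0.004; 0.0004 -0.003 0 0 0 0 0.004; 0.0004 -0.0045 0 0 0 0 0.004; 0.0004 -0.006 0 0 0 0 0.004; 0.0004 -0.0075 0 0 0 0 0.004"
}}

```text
t: 10.52
tcp_pos: [0.5865, 0.0291, 0.0099]
eef_rot: [-0.002, -0.664, 0.748, 0.001]
ft_force: [-2.6, 0.2, 2.8]
width: 0.0091
```

Call:
{"op": "servo_tool", "data": {
  "moves": "0 -0.0015 0 0 0 0 0.004; 0 -0.003 0 0 0 0 0.004; 0 -0.0045 0 0 0 0 0.004; 0 -0.006 0 0 0 0 0.004; 0 -0.0075 0 0 0 0 0.004"
}}

```text
t: 10.93
tcp_pos: [0.5941, 0.0282, 0.01]
eef_rot: [-0.002, -0.664, 0.748, 0.001]
ft_force: [-3.2, 0.2, 3.2]
width: 0.0091
```

Call:
{"op": "servo_tool", "data": {
  "moves": "0 -0.0015 0 0 0 0 0.004; 0 -0.003 0 0 0 0 0.004; 0 -0.0045 0 0 0 0 0.004; 0 -0.006 0 0 0 0 0.004; 0 -0.0075 0 0 0 0 0.004"
}}

```text
t: 11.35
tcp_pos: [0.6017, 0.0273, 0.01]
eef_rot: [-0.002, -0.664, 0.748, 0.001]
ft_force: [-2.8, 0.4, 3.1]
width: 0.0086
```

```bash
python3 -c "
from h import *
from rig import r
go(b2w([-.054,-.0035,.010]),BY); s=r.state(); print(s['ft_torque'])"
```

```text
tcp [0.6017 0.0273 0.01  ] base [-0.0784 -0.0038  0.01  ] F [-2.8  0.   3.1] w 0.0086 t 11.35
move [-0.0003 -0.0244 -0.0001] [ 0.27 -0.06  0.04]
tool x,y in world [-0.118 -0.993  0.001] [-0.993  0.118  0.005]
[ 0.08966499  1.07253375 -0.01620707]
```

Call:
{"op": "servo_tool", "data": {
  "moves": "0 -0.0015 0 0 0 0 0.004; 0 -0.003 0 0 0 0 0.004; 0 -0.0045 0 0 0 0 0.004; 0 -0.006 0 0 0 0 0.004; 0 -0.0075 0 0 0 0 0.004"
}}

```text
t: 11.77
tcp_pos: [0.6093, 0.0264, 0.01]
eef_rot: [-0.002, -0.664, 0.748, 0.001]
ft_force: [-2.5, 1.0, 3.3]
width: 0.0091
```

Call:
{"op": "servo_tool", "data": {
  "moves": "0 -0.0015 0 0 0 0 0.004; 0 -0.003 0 0 0 0 0.004; 0 -0.0045 0 0 0 0 0.004; 0 -0.006 0 0 0 0 0.004; 0 -0.0075 0 0 0 0 0.004"
}}

```text
t: 12.18
tcp_pos: [0.6169, 0.0255, 0.01]
eef_rot: [-0.002, -0.664, 0.748, 0.001]
ft_force: [-4.2, -0.8, 3.0]
width: 0.0089
```

```bash
python3 -c "
from h import *
from rig import r
go(b2w([-.054,-.0035,.010]),BY); s=r.state(); print(s['ft_torque'])"
```

```text
tcp [0.6169 0.0255 0.01  ] base [-0.0631 -0.0038  0.01  ] F [-4.  -1.2  3. ] w 0.0089 t 12.1833
move [-0.0003 -0.0091 -0.    ] [ 0.26 -0.06  0.04]
tool x,y in world [-0.118 -0.993  0.001] [-0.993  0.118  0.005]
[ 0.1484833   1.04336392 -0.00205617]
```

Call:
{"op": "servo_tool", "data": {
  "moves": "0.0003 -0.001 0 0 0 0 0.004; 0.0003 -0.002 0 0 0 0 0.004; 0.0003 -0.003 0 0 0 0 0.004; 0.0003 -0.004 0 0 0 0 0.004; 0.0003 -0.005 0 0 0 0 0.004"
}}

```text
t: 12.6
tcp_pos: [0.6219, 0.0246, 0.01]
eef_rot: [-0.002, -0.664, 0.748, 0.001]
ft_force: [-3.3, 0.8, 3.8]
width: 0.0088
```

Call:
{"op": "servo_tool", "data": {
  "moves": "0 -0.001 0 0 0 0 0.004; 0 -0.002 0 0 0 0 0.004; 0 -0.003 0 0 0 0 0.004"
}}

```text
t: 12.85
tcp_pos: [0.625, 0.0242, 0.01]
eef_rot: [-0.002, -0.664, 0.748, 0.001]
ft_force: [-3.9, 0.2, 3.0]
width: 0.0088
```

Call:
{"op": "servo_tool", "data": {
  "moves": "0 -0.001 0 0 0 0 0.004; 0 -0.002 0 0 0 0 0.004; 0 -0.002 0 0 0 0 0.004"
}}

```text
t: 13.1
tcp_pos: [0.6272, 0.0239, 0.01]
eef_rot: [-0.002, -0.664, 0.748, 0.001]
ft_force: [-2.7, -0.3, 3.4]
width: 0.0088
```

Call:
{"op": "servo_tool", "data": {
  "moves": "0 -0.0007 0 0 0 0 0.004; 0 -0.0014 0 0 0 0 0.004; 0 -0.002 0 0 0 0 0.004"
}}

```text
t: 13.35
tcp_pos: [0.6291, 0.0237, 0.01]
eef_rot: [-0.002, -0.664, 0.748, 0.001]
ft_force: [-6.5, 1.0, 6.2]
width: 0.009
```

Call:
{"op": "servo_tool", "data": {
  "moves": "0 -0.0007 0 0 0 0 0.004; 0 -0.0014 0 0 0 0 0.004; 0 -0.002 0 0 0 0 0.004"
}}

```text
t: 13.6
tcp_pos: [0.629, 0.0237, 0.0099]
eef_rot: [-0.003, -0.664, 0.748, 0.003]
ft_force: [-12.1, 2.7, 10.6]
width: 0.009
```

```bash
python3 - <<'E'
from h import *
from rig import r,optics
go(b2w([-.054,-.0035,.010]),BY); print(r.state()['ft_torque'])
p,d=optics.capture('top'); cv2.imwrite('pics/t7.png',cv2.resize(p[155:230,225:350,::-1],None,fx=6,fy=6,interpolation=cv2.INTER_CUBIC))
E
```

```text
tcp [0.629  0.0237 0.0099] base [-0.0509 -0.0042  0.0099] F [-12.3   1.3  10.6] w 0.009 t 13.6
move [-0.0007  0.0031 -0.    ] [ 0.5  -0.09  0.03]
tool x,y in world [-0.118 -0.993  0.002] [-0.993  0.118  0.009]
[1.00168838 3.98109363 0.02263562]
```

View pics/t7.png

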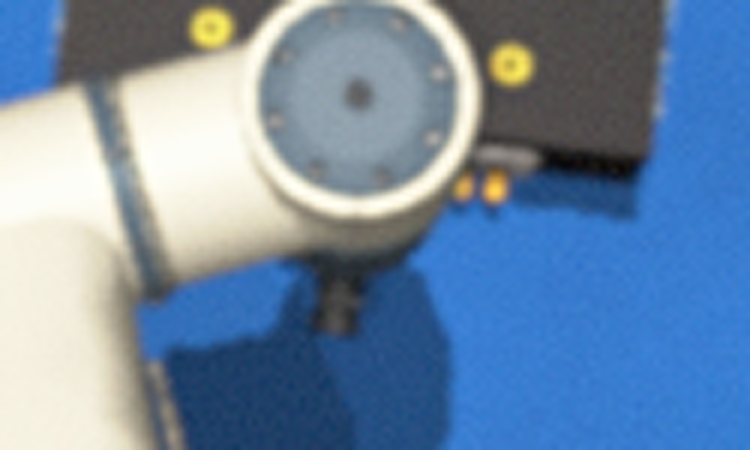

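Contact is firm: it stalled at base x = -0.051 with Fx at 12 N, and the panel's right end at (510,157) lies against the back. I'll ease off, open and rise.

Call:
{"op": "servo_tool", "data": {
  "moves": "0 0 0 0 0 0 0.004; 0 0 0 0 0 0 0.02; 0 0 0 0 0 0 0.035; 0 0 0 0 0 0 0.035; 0 0 -0.01 0 0 0 0.035"
}}

```text
t: 14.07
tcp_pos: [0.6275, 0.0235, 0.0178]
eef_rot: [-0.005, -0.664, 0.748, 0.004]
ft_force: [0.3, 0.3, -0.8]
width: 0.0351
```

Call:
{"op": "servo_tool", "data": {
  "moves": "0 0.002 -0.03 0 0 0 0.035; 0 0.002 -0.06 0 0 0 0.035; 0 0.002 -0.09 0 0 0 0.02; 0 0.002 -0.12 0 0 0 0.0; 0 0.002 -0.15 0 0 0 0.0"
}}

```text
t: 14.48
tcp_pos: [0.6281, 0.0237, 0.1705]
eef_rot: [-0.004, -0.664, 0.748, 0.003]
ft_force: [0.0, -0.1, 0.3]
width: 0.0006
```

```bash
python3 - <<'E'
from h import *
from rig import r,optics
P=b2w([-.027,.122,.16]); go(P,BY)
p,d=optics.capture('side'); np.savez('side2.npz',d=d); cv2.imwrite('pics/s8.png',cv2.resize(p[140:250,230:365,::-1],None,fx=5.5,fy=5.5,interpolation=cv2.INTER_CUBIC))
w=cloud('side',d).reshape(-1,3); b=(w-BO)@BR
# panel outer face plane
m=(b[:,0]>-.02)&(b[:,0]<.004)&(abs(b[:,1])<.1)&(b[:,2]>.01)&(b[:,2]<.06); q=b[m]
print("panel",len(q),q.mean(0),np.polyfit(q[:,1],q[:,0],1))
m=(b[:,0]>-.065)&(b[:,0]<-.03)&(abs(b[:,1])<.05)&(b[:,2]>.05)&(b[:,2]<.075); q=b[m]; print("handle",len(q),q.mean(0),q.min(0),q.max(0))
m=(b[:,0]>-.05)&(b[:,0]<-.008)&(b[:,1]>.09)&(b[:,1]<.145)&(b[:,2]>.08)&(b[:,2]<.13); q=b[m]; print("pin",len(q),q.mean(0),q.min(0),q.max(0))
E
```

```text
tcp [0.6281 0.0237 0.1705] base [-0.0518 -0.0043  0.1705] F [ 0.  -0.1  0.3] w 0.0006 t 14.4833
move [-0.1263 -0.0249  0.01  ] [ 0.6  -0.12 -0.  ]
tool x,y in world [-0.119 -0.993  0.002] [-0.993  0.119  0.01 ]
panel 276 [-0.00070546 -0.01096883  0.03699161] [ 0.00148901 -0.00068912]
handle 110 [-0.04604265 -0.00206686  0.06455134] [-0.05469325 -0.03827335  0.05239435] [-0.03018099  0.03760347  0.07159885]
pin 6 [-0.03427767  0.11379313  0.12097275] [-0.03768859  0.11051813  0.11798301] [-0.03135819  0.11874613  0.1233322 ]
```

View pics/s8.png

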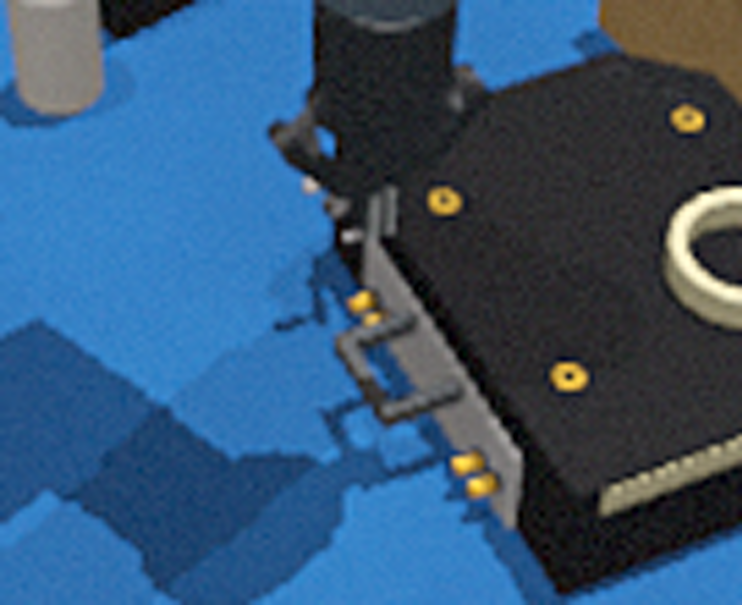

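The tray is seated: the panel slope is 0.0015 rad and the face is about 3 mm deeper than my first base estimate. The latch pin is at crop (310,185), around y=0.114 and z=0.118. Now I move to above the pin.

Call:
{"op": "servo_tool", "data": {
  "moves": "-0.035 -0.006 0 0.6 0 0 0; -0.07 -0.012 0 0.6 0 0 0; -0.1 -0.018 0 0.6 0 0 0; -0.12 -0.023 0.02 0.6 0 0 0; -0.12 -0.023 0.04 0.6 0 0 0"
}}

```text
t: 14.95
tcp_pos: [0.6707, 0.144, 0.1381]
eef_rot: [0.006, -0.665, 0.747, -0.005]
ft_force: [-0.5, 0.3, -1.5]
width: -0.0002
```

```bash
python3 - <<'E'
from h import *
go(b2w([-.029,.116,.100]),BY)
E
```

```text
tcp [0.6707 0.144  0.1381] base [-0.0238  0.1202  0.1381] F [-0.5  0.2 -1.5] w -0.0002 t 14.95
move [0.0042 0.0058 0.0381] [-0.88  0.08  0.21]
tool x,y in world [-0.115 -0.993 -0.001] [-0.993  0.115 -0.015]
```

Call:
{"op": "servo_tool", "data": {
  "moves": "0.003 0.005 0.012 -0.8 0 0 0; 0.003 0.005 0.024 -0.8 0 0 0; 0.003 0.005 0.034 -0.8 0 0 0; 0.003 0.005 0.042 -0.8 0 0 0; 0.003 0.005 0.046 -0.8 0 0 0"
}}

```text
t: 15.37
tcp_pos: [0.666, 0.1394, 0.093]
eef_rot: [-0.0, -0.665, 0.747, -0.001]
ft_force: [-6.7, -5.0, 14.2]
width: 0.0001
```

```bash
python3 - <<'E'
from h import *
go(b2w([-.029,.116,.100]),BY)
E
```

```text
tcp [0.666  0.1394 0.093 ] base [-0.0279  0.1151  0.093 ] F [-6.1 -5.8 14.2] w 0.0001 t 15.3667
move [-0.0009  0.0011 -0.007 ] [-0.1  -0.09  0.19]
tool x,y in world [-0.116 -0.993  0.002] [-0.993  0.116 -0.002]
```

Call:
{"op": "servo_tool", "data": {
  "moves": "0 0 -0.018 0 0 0 0; -0.01 0 -0.02 0 0 0 0; -0.021 0.001 -0.02 0 0 0 0; -0.021 0.001 -0.005 0 0 0 0; -0.021 0.001 0.01 0 0 0 0"
}}

```text
t: 15.78
tcp_pos: [0.6681, 0.1621, 0.0834]
eef_rot: [0.001, -0.665, 0.747, -0.001]
ft_force: [0.1, 0.9, -0.2]
width: 0.0002
```

```bash
python3 - <<'E'
from h import *
from rig import optics
go(b2w([-.029,.13,.08]),BY)
b=((cloud('side',optics.capture('side')[1])-BO)@BR).reshape(-1,3)
m=(b[:,0]>-.05)&(b[:,0]<-.003)&(b[:,1]>.07)&(b[:,1]<.15)&(b[:,2]>.04)&(b[:,2]<.13); q=b[m]; print(q[np.argsort(q[:,0])].round(3).tolist())
E
```

```text
tcp [0.6681 0.1621 0.0834] base [-0.0285  0.1379  0.0834] F [-0.   0.9 -0.2] w 0.0002 t 15.7833
move [0.0079 0.0006 0.0034] [-0.23  0.02  0.24]
tool x,y in world [-0.115 -0.993 -0.   ] [-0.993  0.115 -0.004]
[[-0.04, 0.144, 0.126], [-0.038, 0.132, 0.122], [-0.038, 0.141, 0.123], [-0.037, 0.133, 0.125], [-0.036, 0.111, 0.115], [-0.035, 0.113, 0.123], [-0.034, 0.116, 0.114], [-0.033, 0.127, 0.119], [-0.033, 0.135, 0.126], [-0.032, 0.111, 0.119], [-0.032, 0.136, 0.116], [-0.032, 0.128, 0.123], [-0.032, 0.137, 0.119], [-0.031, 0.113, 0.121], [-0.031, 0.131, 0.125], [-0.03, 0.108, 0.121], [-0.03, 0.117, 0.122], [-0.03, 0.133, 0.127], [-0.028, 0.111, 0.121], [-0.027, 0.132, 0.127], [-0.027, 0.132, 0.122], [-0.025, 0.118, 0.12], [-0.025, 0.134, 0.114], [-0.025, 0.11, 0.121], [-0.025, 0.111, 0.116], [-0.024, 0.129, 0.124], [-0.023, 0.114, 0.122], [-0.023, 0.13, 0.127], [-0.023, 0.13, 0.117], [-0.021, 0.11, 0.125], [-0.021, 0.128, 0.123], [-0.02, 0.128, 0.118], [-0.02, 0.113, 0.117], [-0.019, 0.131, 0.129], [-0.019, 0.107, 0.121], [-0.018, 0.133, 0.122], [-0.016, 0.121, 0.118], [-0.016, 0.113
[... 206 characters left out ...]
.141, 0.071], [-0.01, 0.133, 0.079], [-0.009, 0.142, 0.066], [-0.009, 0.112, 0.123], [-0.009, 0.143, 0.075], [-0.007, 0.129, 0.076], [-0.007, 0.138, 0.069], [-0.007, 0.13, 0.086], [-0.007, 0.115, 0.104], [-0.007, 0.108, 0.13], [-0.007, 0.116, 0.108], [-0.006, 0.124, 0.091], [-0.006, 0.14, 0.081], [-0.006, 0.11, 0.118], [-0.006, 0.102, 0.125], [-0.006, 0.117, 0.097], [-0.006, 0.103, 0.13], [-0.006, 0.14, 0.06], [-0.006, 0.125, 0.095], [-0.006, 0.125, 0.085], [-0.006, 0.133, 0.087], [-0.006, 0.141, 0.075], [-0.005, 0.119, 0.119], [-0.005, 0.111, 0.112], [-0.005, 0.117, 0.056], [-0.005, 0.113, 0.12], [-0.004, 0.135, 0.075], [-0.004, 0.135, 0.064], [-0.004, 0.119, 0.059], [-0.003, 0.108, 0.129]]
```

Call:
{"op": "servo_tool", "data": {
  "moves": "0 0 0.01 0 0 0 0; 0.004 0.0005 0.014 0 0 0 0; 0.009 0.0005 0.016 0 0 0 0; 0.014 0.0005 0.02 0 0 0 0; 0.019 0.0005 0.024 0 0 0 0"
}}

```text
t: 16.25
tcp_pos: [0.6633, 0.1423, 0.0553]
eef_rot: [-0.001, -0.665, 0.747, 0.0]
ft_force: [0.0, 0.4, 0.9]
width: 0.0003
```

```bash
python3 - <<'E'
from h import *
go(b2w([-.029,.108,.058]),BY)
E
```

```text
tcp [0.6633 0.1423 0.0553] base [-0.0309  0.1176  0.0553] F [-0.   0.4  0.9] w 0.0003 t 16.25
move [ 0.0097 -0.0019 -0.0027] [ 0.09 -0.08  0.21]
tool x,y in world [-0.115 -0.993  0.001] [-0.993  0.115  0.002]
```

Call:
{"op": "servo_tool", "data": {
  "moves": "0.004 -0.0015 0.002 0 0 0 0; 0.008 -0.0015 0.004 0 0 0 0; 0.012 -0.0015 0.007 0 0 0 0; 0.013 -0.0015 0.008 0 0 0 0"
}}

```text
t: 16.58
tcp_pos: [0.6637, 0.1307, 0.0463]
eef_rot: [0.001, -0.665, 0.747, 0.001]
ft_force: [1.5, 8.0, -3.9]
width: -0.0
```

```bash
cat > pin.py <<'E'
from h import *
from rig import optics
go(b2w([-.029,.1,.08]),BY)
b=((cloud('side',optics.capture('side')[1])-BO)@BR).reshape(-1,3)
m=(b[:,0]>-.05)&(b[:,0]<-.012)&(b[:,1]>.06)&(b[:,1]<.15)&(b[:,2]>.05)&(b[:,2]<.13); q=b[m]; print(q[np.argsort(q[:,1])].round(3).tolist()[:30])
E
python3 pin.py
```

```text
tcp [0.6637 0.1307 0.0463] base [-0.0292  0.1062  0.0463] F [ 0.5  8.2 -3.9] w -0.0 t 16.5833
move [ 0.0061 -0.0001 -0.0337] [0.06 0.14 0.18]
tool x,y in world [-0.116 -0.993 -0.002] [-0.993  0.116  0.001]
[[-0.038, 0.083, 0.102], [-0.021, 0.085, 0.098], [-0.032, 0.087, 0.102], [-0.012, 0.088, 0.097], [-0.024, 0.088, 0.097], [-0.027, 0.089, 0.098], [-0.027, 0.089, 0.103], [-0.035, 0.089, 0.101], [-0.02, 0.089, 0.099], [-0.023, 0.09, 0.1], [-0.015, 0.09, 0.096], [-0.031, 0.09, 0.093], [-0.019, 0.091, 0.102], [-0.015, 0.091, 0.105], [-0.014, 0.092, 0.099], [-0.029, 0.093, 0.1], [-0.037, 0.093, 0.103], [-0.033, 0.093, 0.125], [-0.021, 0.093, 0.101], [-0.033, 0.094, 0.1], [-0.041, 0.094, 0.128], [-0.033, 0.094, 0.105], [-0.025, 0.094, 0.126], [-0.036, 0.094, 0.121], [-0.036, 0.095, 0.096], [-0.025, 0.095, 0.12], [-0.04, 0.095, 0.122], [-0.028, 0.095, 0.102], [-0.013, 0.095, 0.125], [-0.028, 0.096, 0.111]]
```

Call:
{"op": "servo_tool", "data": {
  "moves": "-0.004 0 -0.005 0 0 0 0; -0.004 0 -0.042 0 0 0 0; -0.002 0 -0.044 0 0 0 0; 0.014 0 -0.044 0 0 0 0; 0.016 0 -0.04 0 0 0 0"
}}

```text
t: 17.05
tcp_pos: [0.6629, 0.1127, 0.0888]
eef_rot: [0.002, -0.665, 0.747, -0.0]
ft_force: [-1.0, 0.1, -0.0]
width: 0.0001
```

```bash
python3 - <<'E'
from h import *
go(b2w([-.029,.086,.06]),BY)
E
```

```text
tcp [0.6629 0.1127 0.0888] base [-0.0278  0.0882  0.0888] F [-1. -0. -0.] w 0.0001 t 17.05
move [0.0023 0.0013 0.0288] [-0.16  0.14  0.13]
tool x,y in world [-0.117 -0.993 -0.002] [-0.993  0.117 -0.003]
```

Call:
{"op": "servo_tool", "data": {
  "moves": "0 0 0.01 0 0 0 0; 0 0.001 0.017 0 0 0 0; 0.001 0.001 0.023 0 0 0 0; 0.002 0.001 0.029 0 0 0 0; 0.003 0.001 0.035 0 0 0 0"
}}

```text
t: 17.47
tcp_pos: [0.6613, 0.1098, 0.0527]
eef_rot: [0.001, -0.665, 0.747, -0.0]
ft_force: [-0.1, -0.2, 0.3]
width: 0.0002
```

```bash
python3 pin.py
```

```text
tcp [0.6613 0.1098 0.0527] base [-0.029   0.0852  0.0527] F [-0.1 -0.2  0.3] w 0.0002 t 17.4667
move [-0.0149 -0.0001 -0.0273] [-0.1   0.1   0.15]
tool x,y in world [-0.116 -0.993 -0.002] [-0.993  0.116 -0.002]
[[-0.024, 0.073, 0.121], [-0.027, 0.073, 0.098], [-0.021, 0.073, 0.129], [-0.031, 0.073, 0.124], [-0.035, 0.074, 0.125], [-0.016, 0.074, 0.126], [-0.023, 0.074, 0.115], [-0.02, 0.075, 0.122], [-0.034, 0.075, 0.089], [-0.034, 0.075, 0.104], [-0.027, 0.075, 0.12], [-0.03, 0.075, 0.107], [-0.034, 0.075, 0.128], [-0.034, 0.075, 0.108], [-0.034, 0.076, 0.093], [-0.038, 0.076, 0.124], [-0.022, 0.076, 0.108], [-0.022, 0.076, 0.097], [-0.034, 0.076, 0.112], [-0.022, 0.077, 0.102], [-0.026, 0.077, 0.108], [-0.021, 0.077, 0.086], [-0.015, 0.077, 0.128], [-0.03, 0.077, 0.125], [-0.022, 0.077, 0.121], [-0.033, 0.077, 0.096], [-0.037, 0.077, 0.098], [-0.022, 0.077, 0.126], [-0.041, 0.077, 0.124], [-0.033, 0.077, 0.116]]
```

Going down with little force. I'll keep pressing until I meet the stop.

Call:
{"op": "servo_tool", "data": {
  "moves": "0.001 0 0.004 0 0 0 0; 0.001 0 0.008 0 0 0 0; 0.002 0 0.011 0 0 0 0; 0.002 0 0.013 0 0 0 0; 0.002 0 0.014 0 0 0 0"
}}

```text
t: 17.93
tcp_pos: [0.661, 0.1084, 0.0411]
eef_rot: [0.002, -0.665, 0.747, -0.0]
ft_force: [-10.5, 2.8, 21.8]
width: -0.0001
```

Call:
{"op": "servo_tool", "data": {
  "moves": "0 0 -0.01 0 0 0 0; 0 0 -0.05 0 0 0 0; 0 0.01 -0.09 0 0 0 0; 0 0.04 -0.1 0 0 0 0; 0 0.08 -0.1 0 0 0 0"
}}

```text
t: 18.35
tcp_pos: [0.5843, 0.1181, 0.1444]
eef_rot: [0.006, -0.665, 0.747, -0.002]
ft_force: [-0.3, 1.8, 0.1]
width: 0.0004
```

Call:
{"op": "servo_tool", "data": {
  "moves": "0 0.04 0 0 0 0 0; 0 0.08 0 0 0 0 0; 0 0.1 0 0 0 0 0; 0 0.1 0 0 0 0 0"
}}

```text
t: 18.68
tcp_pos: [0.4814, 0.1301, 0.144]
eef_rot: [0.006, -0.665, 0.746, -0.002]
ft_force: [0.7, -0.5, 0.6]
width: -0.0
```

```bash
python3 - <<'E'
from h import *
from rig import r,optics
go(b2w([-.2,.1,.15]),BY)
p,d=optics.capture('side'); a,da=optics.capture('top')
A=cv2.resize(p[145:250,250:350,::-1],(380,400),interpolation=cv2.INTER_CUBIC); B=cv2.resize(a[150:220,225:350,::-1],(410,400*57//100),interpolation=cv2.INTER_CUBIC)
B=np.vstack([B,np.zeros((400-B.shape[0],410,3),np.uint8)]); cv2.imwrite('pics/f9.png',np.hstack([A,B]))
b=((cloud('side',d)-BO)@BR).reshape(-1,3)
m=(b[:,0]>-.045)&(b[:,0]<-.012)&(b[:,1]>.06)&(b[:,1]<.15)&(b[:,2]>.045)&(b[:,2]<.13); q=b[m]; print("pin",len(q),q.mean(0),q.min(0),q.max(0))
m=(b[:,0]>-.02)&(b[:,0]<.004)&(abs(b[:,1])<.06)&(b[:,2]>.01)&(b[:,2]<.06); q=b[m]; print("panel",q.mean(0),np.polyfit(q[:,1],q[:,0],1),np.polyfit(q[:,2],q[:,0],1))
for n,dd in(("side",d),("top",da)):
    o=np.load(n+"0.npz")["d"]; w=cloud(n,dd); e=(abs(o-dd)>.02); w0=cloud(n,o)
    for nm,c in dict(cork=(.43,.31),jar_a=(.6,-.35),woofer=(.33,.48),polish=(.58,.4)).items():pass
E
```

```text
tcp [0.4814 0.1301 0.144 ] base [-0.21    0.0839  0.144 ] F [ 0.8 -0.4  0.6] w -0.0 t 18.6833
move [-0.0161 -0.0102 -0.0058] [-0.62  0.42  0.25]
tool x,y in world [-0.114 -0.993 -0.007] [-0.993  0.115 -0.011]
pin 19 [-0.02502397  0.08221346  0.0693449 ] [-0.03724089  0.07649706  0.06253853] [-0.01313287  0.08902062  0.07367828]
panel [ 0.00011361 -0.00506819  0.03857154] [-5.82633774e-03  8.40795389e-05] [-0.11805749  0.00466727]
```

View pics/f9.png

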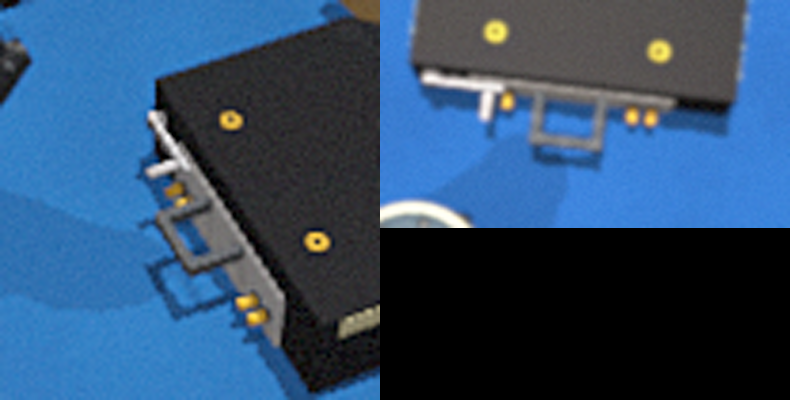

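The latch bar lies level across the panel with the pin at y=0.082, z≈0.065, and the panel looks flush in both views. Before handing in I'll check the tray's pitch, the handle height and the other objects.

```bash
python3 - <<'E'
from h import *
from rig import optics
N={n:optics.capture(n) for n in("side","top")}
for n in N:
    b=((cloud(n,N[n][1])-BO)@BR).reshape(-1,3)
    m=(b[:,0]>-.058)&(b[:,0]<-.042)&(abs(b[:,1]+.004)<.03)&(b[:,2]>.045)&(b[:,2]<.08); q=b[m]; print(n,"handle",len(q),q.mean(0),q.max(0)[2],np.polyfit(q[:,1],q[:,0],1))
    if n=="side":
        m=(abs(b[:,0])<.012)&(b[:,1]>-.1)&(b[:,1]<.07)&(b[:,2]>.008)&(b[:,2]<.063)
        for lo,hi in((-.052,-.045),(-.03,.03),(-.1,-.092)):
            q=b[m&(b[:,1]>lo)&(b[:,1]<hi)&~((b[:,2]>.046)&(abs(abs(b[:,1]+.004)-.033)<.01))]; print(lo,len(q),q[:,0].mean(),[ (round(z,3),q[abs(q[:,2]-z)<.007][:,0].mean().round(4)) for z in np.arange(.012,.06,.012)])
for n in N:
    a=cv2.GaussianBlur(np.load(n+"0.npz")["p"],(5,5),0).astype(int); c=cv2.GaussianBlur(N[n][0],(5,5),0).astype(int)
    k,l,st,ce=cv2.connectedComponentsWithStats((abs(a-c).max(2)>60).astype(np.uint8)); print(n,[s.tolist() for s in st[1:] if s[4]>12])
E
```

```text
side handle 63 [-0.04968744 -0.00561754  0.06459236] 0.07006286471521284 [-0.02233558 -0.04981291]
-0.052 7 0.0014006887806897233 [(np.float64(0.012), np.float64(0.0015)), (np.float64(0.024), np.float64(0.0015)), (np.float64(0.036), np.float64(0.0009)), (np.float64(0.048), np.float64(0.0013))]
-0.03 56 0.0017627078999092303 [(np.float64(0.012), np.float64(0.0018)), (np.float64(0.024), np.float64(0.002)), (np.float64(0.036), np.float64(0.0019)), (np.float64(0.048), np.float64(0.0019))]
-0.1 19 0.0022145729496307527 [(np.float64(0.012), np.float64(0.002)), (np.float64(0.024), np.float64(0.002)), (np.float64(0.036), np.float64(0.0026)), (np.float64(0.048), np.float64(0.0023))]
top handle 71 [-0.05268327 -0.00513488  0.06475936] 0.07164986276153584 [-0.04245357 -0.05290126]
side [[23, 0, 39, 52, 788], [0, 18, 249, 260, 18070], [210, 55, 32, 16, 406], [235, 70, 11, 7, 35], [210, 73, 5, 6, 16], [102, 98, 55, 20, 159], [244, 113, 5, 3, 14], [234, 119, 7, 7, 43], [218, 122, 41, 63, 1476], [285, 168, 11, 7, 42], [232, 175, 93, 74, 2094], [80, 183, 33, 27, 301], [0, 190, 99, 177, 6997], [163, 207, 71, 41, 1385], [159, 227, 5, 6, 14], [234, 228, 4, 6, 14], [162, 239, 11, 11, 51], [138, 253, 28, 25, 356], [107, 255, 36, 26, 377], [102, 283, 19, 25, 154], [120, 286, 25, 32, 308], [143, 293, 5, 5, 18], [116, 299, 6, 11, 29], [125, 299, 19, 23, 72], [147, 302, 3, 10, 19], [112, 321, 35, 25, 239]]
top [[118, 173, 197, 247, 20203], [239, 237, 8, 7, 30], [0, 345, 112, 75, 4521], [111, 359, 9, 12, 75], [275, 363, 31, 8, 217], [311, 371, 18, 39, 221], [308, 388, 5, 8, 26], [273, 411, 14, 9, 56], [288, 413, 11, 7, 48]]
```

```bash
python3 -c "
from rig import r,workorder
print(workorder.finish_job()); s=r.state(); print(s['t'],s['ft_force'])"
```

```text
the job is handed in; nothing more can be done
None
the job is handed in; nothing more can be done
```

The tray is home with its end panel flush against the back, and the latch bar is fully down across it. I handed the job in at about 19 s of the 72 s; no verdict was reported.

**What happened on the way:**
- The first grasp missed. The depth images showed the fingertips about 30 mm higher than the reported TCP, so the gripper had closed above the handle. I lifted and gripped it again 30 mm lower.
- The tray met a batten at about 7 N just at the channel mouth. I shifted it roughly 3–4 mm towards −y and it slid in with about 3 N of drag.
- At the panel I stopped when the push reached 12 N.
- Pressing the latch pin from above did not turn the bar and drew 14 N. I pushed it sideways first and then pressed it down onto its stop with about 22 N.

**Last checks:**
- **Panel:** it stands upright and lies along the back face to within about 1 mm. The handle top is at 65 mm, so the tray rests on the bench.
- **Latch:** the pin is at y ≈ 82 mm and z ≈ 65 mm, which is its down position.
- **Robot:** it stands clear and touches nothing.
- **Base depth:** the tray stopped about 3 mm farther in than my first estimate of the base position. I read this as error in that estimate, because the force rose firmly and the images show the panel flush.
- **Other objects:** the fingers met only the handle and the latch pin. The before-and-after image comparison was cluttered by the arm and its shadow, so it neither confirms nor rules out movement of the objects to the left. On the right the only differences were near the robot's own base, not at the jars or the screwdriver.

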